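# Assemble the cascade impactor on the air sampler

## Task

Get the air sampler ready for a run: lift the red dust cap off the sampler's spigot and stand it in the steel tray, right way up. Then seat the impactor stage (the one with the blue band round its body) on the spigot and the inlet cone on top of the stage, each flange down, centred and fully home; lower them on gently rather than dropping them, and do not disturb the other things on the bench.

Things in the scene. Friction and masses are not known exactly. Their poses are not given: they have to be found in the camera images.
- sampler: Fixed air sampler: white housing 210 (x) x 150 (y) x 92 mm high, dark keypad on its deck towards its own -x, black exhaust filter sticking 22 mm out of its +x end. On the deck, 30 mm from the centre towards +x, stands the aluminium impactor base, 76 mm across, with the spigot. Origin at the centre of the underside; z up.
- spigot (a point): Centre of the flat seating face, 76 mm across, of the sampler's impactor base, 110 mm above the bench; z up. From it rises the centring spigot: 46 mm across and straight for 6 mm, then tapering at 45 degrees over 5 mm to 36 mm across (11 mm tall in all). At the start the red dust cap sits over it.
- cap: Loose red plastic dust cap, 40 g: round skirt 62 mm across and 17 mm high, open below (50 mm across, 13 mm deep), with a round grip knob 26 mm across standing 25 mm on top (42 mm high in all). Origin at the centre of its open underside; z up through the knob. Starts on the seating face, loosely over the spigot.
- tray: Fixed open stainless tray, inside 244 (x) x 184 (y) mm, floor 3 mm above the bench, walls 22 mm high with a narrow rim. Origin at the centre of the underside; x along the long side.
- stage: Loose round aluminium stage, about 0.3 kg, 65 mm high, upright on the bench: flange 76 mm across from 0 to 16 mm, body 60 mm across with a blue band from 16 to 54 mm, flat shoulder at 54 mm, then a spigot like the sampler's up to 65 mm. Recess in the underside 48.5 mm across, 13 mm deep. Origin: centre of the underside (seating face), z up; when seated it lies at spigot.
- inlet: Loose round aluminium inlet cone, about 0.3 kg, 100 mm high, upright on the bench: flange 76 mm across from 0 to 16 mm, same recess below; cone from 60 mm across at 22 mm to 36 mm at 52 mm, then a straight tube 36 mm across up to its open mouth. Origin: centre of the underside (seating face), z up; when seated it lies 54 mm above the stage's origin.
- bottle: Bystander: white bottle, 66 mm across, 190 mm tall. Origin at the centre of the underside.
- dishes: Bystander: stack of three closed culture dishes, 92 mm across, 50 mm high. Origin at the centre of the underside.
- slide_box: Bystander: blue slide box 85 x 105 x 35 mm. Origin at the centre of the underside.
- jar: Bystander: amber glass jar with black lid, 60 mm across, 60 mm high. Origin at the centre of the underside.
- driver: Bystander: screwdriver with yellow handle, 190 mm long, lying on the bench along its x. Origin under the middle of its length.
- beaker: Bystander: glass beaker, 70 mm across, 90 mm high. Origin at the centre of the underside.
- wipes: Bystander: box of wipes 120 x 220 x 70 mm. Origin at the centre of the underside.
Things that resemble listed ones, but are neither listed nor needed, are in the scene too. What is shaped like the cap but green or turquoise is not meant.

How it is judged (in metres and radians):
On the way, in this order (a step that is already met when the one before it is completed fails the run):
1. the dust cap stands in the tray, let go (x of cap in the frame of tray between -0.095 and 0.095 m and y of cap in the frame of tray between -0.065 and 0.065 m and z of cap in the frame of tray below 0.008 m and angle between cap's own z axis and vertical below 0.15 rad and contact force between the fingers and cap below 0.1 N), for 0.2 s.
2. the stage is seated fully home on the sampler's spigot, let go (horizontal distance between stage and spigot below 0.003 m and z of stage in the frame of spigot between -0.002 and 0.002 m and angle between stage's own z axis and vertical below 0.035 rad and contact force between the fingers and stage below 0.1 N), for 0.2 s.
3. the inlet cone is seated fully home on the stage, let go (horizontal distance between inlet and stage below 0.003 m and z of inlet in the frame of stage between 0.052 and 0.056 m and angle between inlet's own z axis and vertical below 0.035 rad and contact force between the fingers and inlet below 0.1 N), for 0.2 s.
At the end, for the whole second after the job is handed in: Cap upright (0.15 rad) on the tray floor, its middle 27 mm or more from the inner walls; stage on the spigot and inlet cone on the stage, each centred within 3 mm, its face within 2 mm of its seat, within 0.035 rad of vertical; all released and at rest (all of step 1 and all of step 2 and all of step 3 and linear speed of each of stage, inlet, cap below 0.01 m/s); the robot touches nothing.
It fails at once if the stage or the inlet cone is dropped or slammed on its seat (faster than 0.35 m/s within 20 mm above the seat) ((horizontal distance between stage and spigot below 0.03 m and z of stage in the frame of spigot below 0.02 m and linear speed of stage above 0.35 m/s) or (horizontal distance between inlet and stage below 0.03 m and z of inlet in the frame of stage below 0.074 m and linear speed of inlet above 0.35 m/s)).
It fails at once if another thing on the bench is pushed more than 25 mm (distance of any of bottle, dishes, slide_box, jar, driver, beaker, wipes from where it was at the start of the episode above 0.025 m).
It also fails if it takes over 72 s, if anything falls off the work surface, if the arm or the gripper's body presses on something with over 40 N, if the wrist force passes 120 N, or if a joint passes its speed limit or range.

## Robot

A 6-joint arm with a two-finger parallel gripper is mounted at the origin on the work surface. World frame = base frame: x ahead of the robot, y to its left, z up, the work surface at z = 0. Lengths are in m, angles in degrees, forces in N, time in s.
With the tool pointing down it reaches from about 0.4 to 0.825 m from the base axis. Payload 7 kg.
Tool frame: the origin (TCP) lies at the very end of the fingers, on their centre line; the grasp point (between the pads) lies hold_point_z behind it (hold_point_z is the distance from the TCP to the grasp point, in m); z points along the fingers, y is the line along which they close (so a half turn about z gives the same grasp; the last joint's range is limited). The gripper opens to 88 mm and grips with 3 to 60 N. Pads are 19 mm wide; open, the fingers measure 130 mm over their backs; the gripper's body (78 mm by 193 mm) begins 47 mm behind the grasp point.
Start: joints at [87.267, 20.546, 0.682, 0, -70.136, -16.507], TCP at [0.222, 0.637, 0.227] pointing down, gripper open.
Joint ranges: [-176.03, 176.03], [-82.01, 121.73], [-58.28, 71.71], [-173.87, 95.51], [-174.79, -0.11], [-173.66, 173.66]. Speed limits (degrees/s): [136.94, 136.94, 172.46, 180, 180, 180].

## Interface

Orientations are given as [roll, pitch, yaw] about the fixed x, y, z axes, in that order (R = Rz(yaw) Ry(pitch) Rx(roll)).
In Python, from plant import get_obs, snapshot, close_job, hold_point_z gives the robot as it stands.
- The arm moves only by the tool play_rows, never from a script. Its argument "commands" is a list that holds one entry, the list of rows, each a list of 7 numbers: the shift along the tool's x, y, z in cm, then the turn, a rotation vector about the tool's x, y, z in degrees, then the opening, from 0 (shut) to 1 (fully open). In form: [[[x, y, z, ax, ay, az, fingers], ...]]. A call has 1 to 20 rows; each row is the pose to reach, as a shift and turn from the pose commanded when the call began, along the tool's axes at that moment; what a row does not reach only later rows make up. A row lasts 1/12 s, in which the tool goes at most 41.7 mm and 7.16 degrees, less where a joint would pass 70% of its speed; a pose out of reach is approached as far as the arm can. A call with a gripper value outside its range is refused whole. The fingers move at their own pace and stop on an object; the grip force is fixed at half the most. Time passes only in rows, so rows that repeat a pose let the fingers close. It gives the time, the measured TCP pose, the force, the opening and the grip force at its end, in the units of the state.
- get_obs(): the state, without advancing time (a new reading comes with each control period).
- snapshot(name): name is "scene" or "top"; returns a dict with "frame" (384x512x3 uint8, red, green, blue), "camera_matrix" (3x3 intrinsics, pixels), "origin" and "attitude" of the camera in the world. Camera axes: x right, y down, z forward; pixel columns grow to the right and rows downward; lengths in m; the calibration is good to about 2 mm. A picture is of the moment at which its call begins. There is no depth.
- close_job(): hands the job in; it is judged then, once.
The state is a dict: "clock": time; "joint_pos": joint angles; "qvel": joint speeds; "tau": joint torques, N m; "tool_pos": TCP position; "orientation": TCP orientation; "force": force on the tool from outside, world axes, zero at the start; "moment": the same for the moment, N m; "opening": finger opening in m; "gripper_force": force on a finger pad.
Only numpy, scipy, OpenCV 4.12 (cv2) and the standard library are available. Lean on these libraries where they do the work, as an engineer would, in place of code of your own. Each camera call takes 0.05 s, during which the arm holds its last target. There are 200 camera calls.

## Working session

There is one attempt and no reset: what is moved stays moved. The work goes in short steps, Python scripts to look and compute and a tool call to move; the robot and the scene stay as the last step left them, time stands still between calls to the robot, and variables do not carry over. Pictures are saved under pics/ and viewed, at most 10 in all, crops included, and the job is handed in when it is done.

Besides the shell and the picture viewer there is one more tool, called after ">>>" by a JSON object that holds its "op" and its "data". play_rows: Moves the arm, as the interface text tells. Its arguments: {"type":"object","properties":{"commands":{"type":"array","items":{"type":"array","items":{"type":"array","items":{"type":"number"}}}}},"required":["commands"]}

```bash
ls; mkdir -p pics; python3 - <<'E'
from plant import *
import cv2,numpy as np
print(get_obs(),hold_point_z)
for n in("scene","top"):
    s=snapshot(n);print(n,s["camera_matrix"],s["origin"],s["attitude"])
    np.savez(f"pics/{n}0.npz",**s)
    cv2.imwrite(f"pics/{n}0.png",cv2.resize(s["frame"][:,:,::-1],(768,576),interpolation=cv2.INTER_CUBIC))
E
```

```text
pics
{'clock': 0.0, 'joint_pos': array([ 8.72671681e+01,  2.05918195e+01,  6.35822024e-01, -2.05579469e-02,
       -7.01359576e+01, -1.65067594e+01]), 'qvel': array([-0.10720845,  0.00352167,  0.02688409,  0.00032529,  0.03375935,
       -0.07462529]), 'tau': array([-3.15200650e-04, -5.82704079e+01,  2.93067098e+01,  6.99781626e+00,
        6.93427603e-03, -1.61124613e-04]), 'tool_pos': array([0.22228931, 0.63684625, 0.22563253]), 'orientation': array([ 1.79906343e+02, -7.60024434e-03, -1.92465859e+01]), 'force': array([-0.15411742,  0.78818124,  0.28820781]), 'moment': array([ 0.09466538, -0.04615741, -0.0210868 ]), 'gripper_force': 0.0, 'opening': 0.08759628897788498} 0.0188
scene [[409.44368274   0.         256.52432629]
 [  0.         409.44368274 184.34069842]
 [  0.           0.           1.        ]] [1.40700122 0.59063086 1.3140577 ] [-139.12507017   -0.56685485  126.32744871]
top [[441.64561161   0.         258.15101161]
 [  0.         441.64561161 192.27954826]
 [  0.           0.           1.        ]] [ 0.41245476 -0.04664129  1.88102281] [-1.75208535e+02 -1.03797063e-01 -8.96466963e+01]
```

View pics/scene0.png

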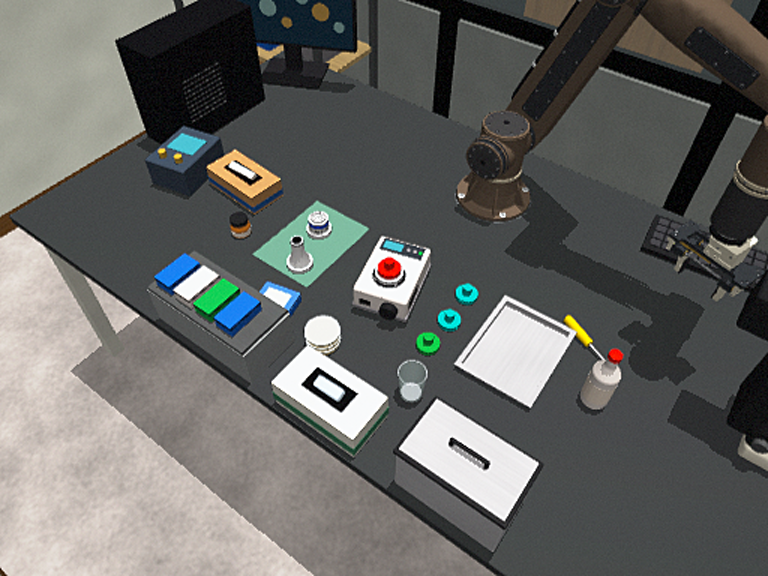

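View pics/top0.png

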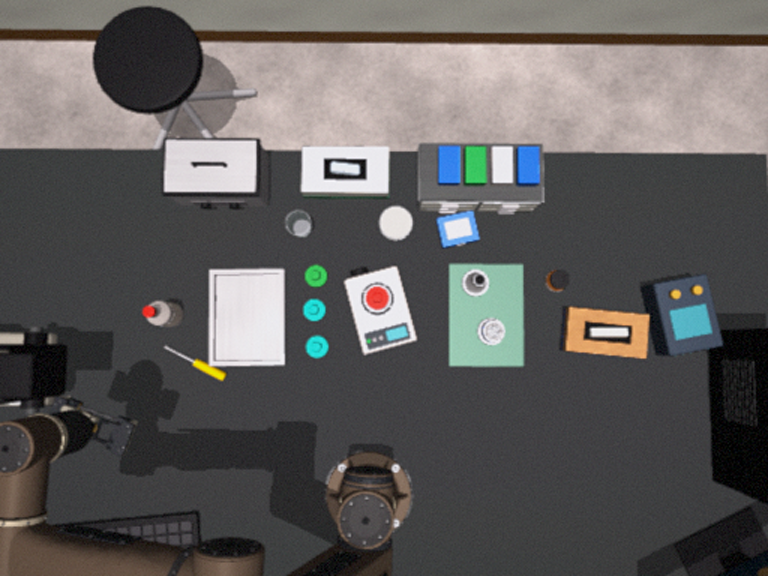

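The top view (768 px wide) has the sampler with its red cap at (377,298), the tray at (246,317), the stage at (492,331), and the inlet at (475,281) on the green mat.

Look-alikes for the cap: turquoise at (314,310) and (317,346), green at (316,275), and the red-topped bottle at (150,312). I choose the red one on the sampler. Nothing else has the blue band or the cone, so the stage and inlet aren't in doubt.

Next is one close crop to confirm this.

```bash
cat > h.py <<'E'
import numpy as np,cv2
from scipy.spatial.transform import Rotation as Ro
class Cam:
    def __init__(s,d):
        s.im=d["frame"];s.K=np.array(d["camera_matrix"]);s.o=np.array(d["origin"]);s.R=Ro.from_euler("xyz",d["attitude"],degrees=True).as_matrix()
    def ray(s,p): return s.R@np.linalg.solve(s.K,[p[0],p[1],1.])
    def plane(s,p,z):
        r=s.ray(p);return s.o+r*(z-s.o[2])/r[2]
    def proj(s,X):
        q=s.K@(s.R.T@(np.array(X)-s.o));return q[:2]/q[2]
def load(n): return Cam(np.load(f"pics/{n}.npz"))
def tri(c1,p1,c2,p2):
    a,b=c1.ray(p1),c2.ray(p2);t=np.linalg.lstsq(np.c_[a,-b],c2.o-c1.o,rcond=None)[0]
    x,y=c1.o+a*t[0],c2.o+b*t[1];return (x+y)/2,np.linalg.norm(x-y)
E
python3 - <<'E'
from h import *
s,t=load("scene0"),load("top0")
print(s.proj([0,0,0])*1.5,t.proj([0,0,0])*1.5,s.proj([.222,.637,.227])*1.5)
def c(c,u,v,w,h,k):return cv2.resize(c.im[v:v+h,u:u+w,::-1],None,fx=k,fy=k,interpolation=cv2.INTER_CUBIC)
a=np.hstack([c(s,160,125,75,70,5),c(s,230,150,75,70,5)])
b=np.hstack([c(t,290,170,75,70,5),c(t,220,170,75,70,5)])
cv2.imwrite("pics/crop.png",cv2.resize(np.vstack([a,b]),(800,600)[:2] if 0 else (640,597)))
E
```

```text
[492.39752599 195.49408116] [368.29097689 492.86773195] [696.76786951 282.94492046]
```

View pics/crop.png

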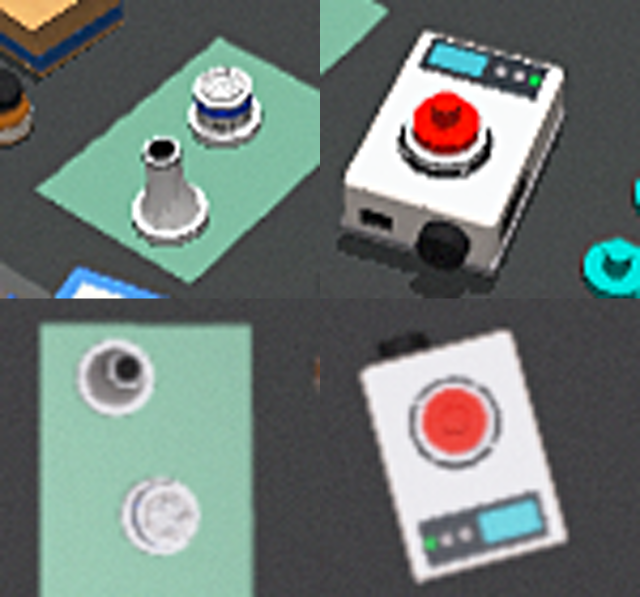

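The crop confirms it: red cap on the sampler base, blue-banded stage, inlet cone with a dark mouth, and green or turquoise caps set aside. Calibration also agrees, since the base and TCP project where they appear. Now I'll measure.

```bash
cat > m.py <<'E'
from h import *
def comp(mask,near=None):
    n,l,st,ce=cv2.connectedComponentsWithStats(mask.astype(np.uint8))
    k=min(range(1,n),key=lambda i:np.hypot(*(ce[i]-near))+(1e3 if st[i,4]<8 else 0))
    return l==k,ce[k],st[k,4]
def up(c): # 4x upsampled HSV
    return cv2.cvtColor(cv2.resize(c.im,None,fx=4,fy=4,interpolation=cv2.INTER_CUBIC),cv2.COLOR_RGB2HSV).astype(int)
def full(p): return (np.array(p)+.5)/4-.5   # up px -> image px
def near(u,v): return np.array([u,v])/1.5*4  # viewed 768 px -> up px
def ell(m):
    cs=max(cv2.findContours(m.astype(np.uint8),0,1)[0],key=cv2.contourArea);return cv2.fitEllipse(cv2.convexHull(cs))
def poly(m):
    cs=max(cv2.findContours(m.astype(np.uint8),0,1)[0],key=cv2.contourArea);return cv2.minAreaRect(cs)
E
python3 - <<'E'
from m import *
np.set_printoptions(precision=4,suppress=True)
s,t=load("scene0"),load("top0");S,T=up(s),up(t)
red=lambda H:((H[...,0]<8)|(H[...,0]>172))&(H[...,1]>130)&(H[...,2]>90)
rs,rt=comp(red(S),near(388,270)),comp(red(T),near(377,298))
e=ell(rt[0]);print("cap top ell",e[0],np.array(e[1])/4,t.plane(full(e[0]),.127), "cent tri",tri(s,full(rs[1]),t,full(rt[1])))
# cap knob top: extreme upper silhouette point in scene
e2=ell(rs[0]);print("cap scene ell",e2)
# inlet mouth
dark=lambda H:H[...,2]<60
ms,mt=comp(dark(S),near(297,240)),comp(dark(T),near(479,280))
print("mouth",ms[1:],mt[1:],tri(s,full(ms[1]),t,full(mt[1])))
# mat objects: non-green
notg=lambda H:~((H[...,0]>60)&(H[...,0]<90)&(H[...,1]>50))
for nm,pt,ps in(("inlet",(470,281),(299,262)),("stage",(492,331),(318,225))):
    o=comp(notg(T),near(*pt));e=ell(o[0]);print(nm,"top flange",np.array(e[0])/4,np.array(e[1])/4,o[2]/16,"z.012",t.plane(full(e[0]),.012))
    o=comp(notg(S),near(*ps));m=o[0]
    ys,xs=np.where(m);print("  scene bbox",xs.min()/4,xs.max()/4,ys.min()/4,ys.max()/4)
# white top of sampler
wh=lambda H:(H[...,1]<40)&(H[...,2]>215)
o=comp(T[...,2]>120,near(360,310));r=poly(o[0]);bt=cv2.boxPoints(r);print("deck rect",np.array(r[1])/4,r[2],[t.plane(full(p),.092)[:2] for p in bt])
o=comp((T[...,2]>120),near(230,300));r=poly(o[0]);bt=cv2.boxPoints(r);print("tray rect",np.array(r[1])/4,[t.plane(full(p),.022)[:2] for p in bt],t.plane(full(r[0]),.022))
for z,k in((.16,"knob"),(.127,"skirt")): pass
E
```

```text
cap top ell (1005.6096801757812, 794.2197875976562) [14.2666 14.6752] [ 0.5357 -0.0207  0.127 ] cent tri (array([ 0.5366, -0.0214,  0.1197]), np.float64(0.001754636317227745))
cap scene ell ((1037.47119140625, 715.5220947265625), (57.65562057495117, 63.30781936645508), 92.61070251464844)
mouth (array([790.9362, 639.8369]), np.int32(282)) (array([1278.9164,  745.2265]), np.int32(287)) (array([ 0.5898, -0.2977,  0.0991]), np.float64(0.001858934632506855))
inlet top flange [316.8592 188.4129] [19.1496 19.3996] 290.9375 z.012 [ 0.5888 -0.2969  0.012 ]
  scene bbox 191.0 208.75 156.75 182.5
stage top flange [327.3593 220.9229] [19.3303 19.7557] 298.6875 z.012 [ 0.4511 -0.3406  0.012 ]
  scene bbox 204.0 221.0 140.5 159.5
deck rect [52.522  37.8607] 74.79759216308594 [array([0.5877, 0.0743]), array([ 0.6293, -0.0742]), array([ 0.4236, -0.1309]), array([0.3828, 0.0163])]
tray rect [74.8916 80.4801] [array([0.6222, 0.583 ]), array([0.6259, 0.2425]), array([0.3113, 0.2351]), array([0.3078, 0.5708])] [0.4657 0.4079 0.022 ]
```

```bash
python3 - <<'E'
from m import *
np.set_printoptions(precision=4,suppress=True)
s,t=load("scene0"),load("top0");T=up(t);S=up(s)
a=np.linspace(0,2*np.pi,90)
def bb(x,y,parts):
    P=np.array([s.proj([x+r*np.cos(q),y+r*np.sin(q),z]) for r,z in parts for q in a]);return P.min(0),P.max(0)
print("stage pred",bb(.4511,-.3406,[(.038,0),(.038,.016),(.018,.065),(.023,.06)]))
print("inlet pred",bb(.5892,-.2973,[(.038,0),(.038,.016),(.018,.1)]))
for n,p in(("inlet",(299,262)),("stage",(318,225))): # flange column/top: triangulate flange left/right extreme mid with top view
    pass
notg=lambda H:~((H[...,0]>60)&(H[...,0]<90)&(H[...,1]>50))
m=comp(notg(S),near(318,225))[0]
# tops: highest silhouette rows -> far rim of the top; flange extremes midpoint -> axis at flange
for nm,ps,pt in(("stage",(318,225),(492,331)),("inlet",(299,262),(470,281))):
    m=comp(notg(S),near(*ps))[0];ys,xs=np.where(m)
    L=[(xs[ys==y].min()+xs[ys==y].max())/2 for y in (ys[xs==xs.min()].mean().round(),)]
    yl,yr=ys[xs<=xs.min()+1].mean(),ys[xs>=xs.max()-1].mean()
    ps_=full(((xs.min()+xs.max())/2,(yl+yr)/2));e=ell(comp(notg(T),near(*pt))[0])
    print(nm,"flange tri",tri(s,ps_,t,full(e[0])))
for th in(130,150,170,190):
    o=comp((T[...,2]>th)&(T[...,1]<40),near(246,317));r=poly(o[0]);print(th,np.array(r[1])/4,t.plane(full(r[0]),.022),r[2])
o=comp((S[...,2]>110)&(S[...,1]<40),near(517,350));c=max(cv2.findContours(o[0].astype(np.uint8),0,1)[0],key=cv2.contourArea)
q=cv2.approxPolyDP(cv2.convexHull(c),12,True)[:,0];print(q*1.5/4,[s.plane(full(p),.022)[:2] for p in q])
E
```

```text
stage pred (array([204.383 , 140.0416]), array([221.4976, 159.3099]))
inlet pred (array([190.7448, 156.3199]), array([208.8549, 182.2738]))
stage flange tri (array([ 0.4522, -0.3423,  0.0105]), np.float64(0.003412400663859815))
inlet flange tri (array([ 0.5894, -0.2978,  0.01  ]), np.float64(0.0014900231557790531))
130 [65.3927 51.2728] [0.4863 0.3471 0.022 ] 89.74534606933594
150 [64.8946 50.7776] [0.4863 0.3471 0.022 ] 89.74191284179688
170 [64.5  50.25] [0.4862 0.3466 0.022 ] 90.0
190 [63.9694 50.0585] [0.486  0.3471 0.022 ] 89.48615264892578
[[504.375 294.75 ]
 [576.375 332.25 ]
 [530.625 407.625]
 [453.75  364.125]] [array([0.3556, 0.2355]), array([0.3542, 0.4468]), array([0.6211, 0.4535]), array([0.6269, 0.2436])]
```

Measurements so far, each holding up in both views and against the given sizes:

| Thing | Position (m) | Check |
|---|---|---|
| Cap and spigot | (0.536, -0.021) | Deck geometry gives (0.535, -0.021) |
| Stage | (0.451, -0.341) | Predicted outline in the scene view fits within 1 px |
| Inlet | (0.589, -0.297) | Mouth height measured 0.099 |
| Tray | (0.487, 0.346) | Corners in both views |

Next I move above the cap.

>>> {"op": "play_rows", "data": {"commands": [[[51.3, 51.8, -3, 0, 0, -19.2, 0.7], [51.3, 51.8, -3, 0, 0, -19.2, 0.7], [51.3, 51.8, -3, 0, 0, -19.2, 0.7], [51.3, 51.8, -3, 0, 0, -19.2, 0.7], [51.3, 51.8, -3, 0, 0, -19.2, 0.7], [51.3, 51.8, -3, 0, 0, -19.2, 0.7], [51.3, 51.8, -3, 0, 0, -19.2, 0.7], [51.3, 51.8, -3, 0, 0, -19.2, 0.7], [51.3, 51.8, -3, 0, 0, -19.2, 0.7], [51.3, 51.8, -3, 0, 0, -19.2, 0.7], [51.3, 51.8, -3, 0, 0, -19.2, 0.7], [51.3, 51.8, -3, 0, 0, -19.2, 0.7], [51.3, 51.8, -3, 0, 0, -19.2, 0.7], [51.3, 51.8, -3, 0, 0, -19.2, 0.7], [51.3, 51.8, -3, 0, 0, -19.2, 0.7], [51.3, 51.8, -3, 0, 0, -19.2, 0.7], [51.3, 51.8, -3, 0, 0, -19.2, 0.7], [51.3, 51.8, -3, 0, 0, -19.2, 0.7], [51.3, 51.8, -3, 0, 0, -19.2, 0.7], [51.3, 51.8, -3, 0, 0, -19.2, 0.7]]]}}

```text
clock: 1.77
tool_pos: [0.536, -0.0222, 0.2558]
orientation: [180.0, 0.1, -0.2]
force: [-0.1, 1.3, -0.1]
opening: 0.0613
gripper_force: 0.0
```

>>> {"op": "play_rows", "data": {"commands": [[[0, -0.1, 3, 0, 0, 0, 0.7], [0, -0.1, 6, 0, 0, 0, 0.7], [0, -0.1, 9, 0, 0, 0, 0.7], [0, -0.1, 11, 0, 0, 0, 0.7], [0, -0.1, 12, 0, 0, 0, 0.7], [0, -0.1, 12.3, 0, 0, 0, 0.7], [0, -0.1, 12.3, 0, 0, 0, 0.7], [0, -0.1, 12.3, 0, 0, 0, 0.15], [0, -0.1, 12.3, 0, 0, 0, 0.15], [0, -0.1, 12.3, 0, 0, 0, 0.15], [0, -0.1, 12.3, 0, 0, 0, 0.15], [0, -0.1, 12.3, 0, 0, 0, 0.15], [0, -0.1, 12.3, 0, 0, 0, 0.15], [0, -0.1, 12.3, 0, 0, 0, 0.15]]]}}

```text
clock: 2.93
tool_pos: [0.5362, -0.0199, 0.1339]
orientation: [180.0, -0.0, -0.0]
force: [-0.5, -0.4, 1.7]
opening: 0.0254
gripper_force: 30.0
```

>>> {"op": "play_rows", "data": {"commands": [[[0, 0, -0.5, 0, 0, 0, 0.15], [0, 0, -2, 0, 0, 0, 0.15], [0, 0, -5, 0, 0, 0, 0.15], [0, 0, -8, 0, 0, 0, 0.15], [-1, -3, -10, 0, 0, 0, 0.15], [-2, -6, -10, 0, 0, 0, 0.15], [-3, -10, -10, 0, 0, 0, 0.15], [-4, -14, -10, 0, 0, 0, 0.15], [-4.9, -18, -10, 0, 0, 0, 0.15], [-4.9, -22, -10, 0, 0, 0, 0.15], [-4.9, -26, -10, 0, 0, 0, 0.15], [-4.9, -30, -10, 0, 0, 0, 0.15], [-4.9, -33, -10, 0, 0, 0, 0.15], [-4.9, -36, -10, 0, 0, 0, 0.15], [-4.9, -36.8, -10, 0, 0, 0, 0.15], [-4.9, -36.8, -10, 0, 0, 0, 0.15], [-4.9, -36.8, -10, 0, 0, 0, 0.15]]]}}

```text
clock: 4.35
tool_pos: [0.487, 0.3481, 0.2332]
orientation: [180.0, 0.0, 0.0]
force: [0.3, -0.8, -0.9]
opening: 0.0252
gripper_force: 30.0
```

```bash
python3 - <<'E'
from plant import *
from m import *
np.set_printoptions(precision=4,suppress=True)
for n in("scene","top"): np.savez(f"pics/{n}1.npz",**snapshot(n))
s,t=load("scene1"),load("top1");S,T=up(s),up(t)
im=np.hstack([cv2.resize(s.im,(400,300)),cv2.resize(t.im,(400,300))])
c=[cv2.resize(s.im[150:225,225:325],(400,300),interpolation=cv2.INTER_CUBIC),cv2.resize(t.im[160:235,210:310],(400,300),interpolation=cv2.INTER_CUBIC)]
cv2.imwrite("pics/v1.png",np.vstack([im,np.hstack(c)])[:,:,::-1]);print(get_obs()["opening"],get_obs()["tool_pos"])
E
```

```text
0.025241794069167118 [0.4873 0.3472 0.2337]
```

View pics/v1.png

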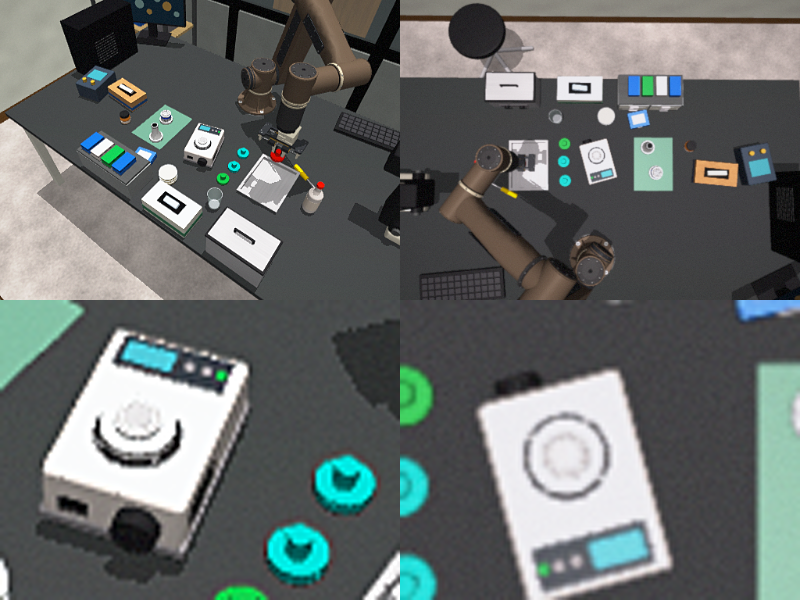

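The picture shows the red cap gripped over the tray, and the bare spigot at crop position (566,455) in the top view. I lower the cap and release it.

>>> {"op": "play_rows", "data": {"commands": [[[0, 0, 4, 0, 0, 0, 0.15], [0, 0, 8, 0, 0, 0, 0.15], [0, 0, 12, 0, 0, 0, 0.15], [0, 0, 16, 0, 0, 0, 0.15], [0, 0, 18.5, 0, 0, 0, 0.15], [0, 0, 19.7, 0, 0, 0, 0.15], [0, 0, 20.2, 0, 0, 0, 0.15], [0, 0, 20.5, 0, 0, 0, 0.15], [0, 0, 20.6, 0, 0, 0, 0.15], [0, 0, 20.6, 0, 0, 0, 0.15], [0, 0, 20.6, 0, 0, 0, 0.15]]]}}

```text
clock: 5.37
tool_pos: [0.488, 0.3487, 0.029]
orientation: [-179.9, -0.1, -0.0]
force: [0.5, -0.4, -0.8]
opening: 0.0251
gripper_force: 30.0
```

```bash
python3 - <<'E'
from m import *
np.set_printoptions(precision=4,suppress=True)
t=load("top1");s=load("scene1");T=up(t);S=up(s)
# dark ring round the base: ellipse of its outer and inner contours
m=(T[...,2]<150);n,l,st,ce=cv2.connectedComponentsWithStats(m.astype(np.uint8))
u=np.array([210+166/4,160+155/4])*4
for i in range(1,n):
    if np.hypot(*(ce[i]-u))<60 and st[i,4]>30: print(ce[i]/4,st[i]/4)
ring=m.copy();yy,xx=np.mgrid[:m.shape[0],:m.shape[1]];ring&=np.hypot(xx-u[0],yy-u[1])<60
p=np.argwhere(ring)[:,::-1].astype(np.float32);e=cv2.fitEllipse(p);print(e[0],np.array(e[1])/4*.0040)
for z in(.092,.110):print(t.plane(full(e[0]),z))
E
```

```text
[245.6885 190.9057] [243.75 189.25   4.75   3.5   15.25]
[260.6497 196.9974] [257.5  191.     4.75  12.25  48.  ]
[242.5659 201.8012] [241.   195.5    5.    12.    51.25]
[253.6679 208.0973] [247.25 205.    12.75   5.    70.  ]
(1005.9144897460938, 796.08837890625) [0.0808 0.0812]
[ 0.5363 -0.0205  0.092 ]
[ 0.5351 -0.0208  0.11  ]
```

>>> {"op": "play_rows", "data": {"commands": [[[0, 0, 0.15, 0, 0, 0, 0.15], [0, 0, 0.15, 0, 0, 0, 0.15], [0, 0, 0.15, 0, 0, 0, 0.6], [0, 0, 0.15, 0, 0, 0, 0.6], [0, 0, 0.15, 0, 0, 0, 0.6], [0, 0, 0.15, 0, 0, 0, 0.6], [0, 0, 0.15, 0, 0, 0, 0.6], [0, 0, 0.15, 0, 0, 0, 0.6], [0, 0, -1, 0, 0, 0, 0.6], [0, 0, -4, 0, 0, 0, 0.6], [0, 0, -8, 0, 0, 0, 0.6], [0, 0, -12, 0, 0, 0, 0.6], [0, 0, -16, 0, 0, 0, 0.6], [0, 0, -20, 0, 0, 0, 0.6], [0, 4, -20, 0, 0, 0, 1], [-1, 8, -20, 0, 0, 0, 1], [-2, 12, -20, 0, 0, 0, 1], [-3, 16, -20, 0, 0, 0, 1], [-3.6, 20, -20, 0, 0, 0, 1], [-3.6, 24, -20, 0, 0, 0, 1]]]}}

```text
clock: 7.03
tool_pos: [0.4497, 0.1063, 0.2288]
orientation: [-179.9, -0.1, 0.0]
force: [1.2, 0.2, 0.1]
opening: 0.0853
gripper_force: 0.0
```

>>> {"op": "play_rows", "data": {"commands": [[[0, 4, 0, 0, 0, 0, 1], [0, 8, 0, 0, 0, 0, 1], [0, 12, 0, 0, 0, 0, 1], [0, 16, 0, 0, 0, 0, 1], [0, 20, 0, 0, 0, 0, 1], [0, 24, 0, 0, 0, 0, 1], [0, 28, 0, 0, 0, 0, 1], [0, 32, 0, 0, 0, 0, 1], [0, 36, 0, 0, 0, 0, 1], [0, 40, 0, 0, 0, 0, 1], [0, 44, 0, 0, 0, 0, 1], [0, 45, 0, 0, 0, 0, 1], [0, 45, 0, 0, 0, 0, 1], [0, 45, 0, 0, 0, 0, 1], [0, 45, 0, 0, 0, 0, 1]]]}}

```text
clock: 8.28
tool_pos: [0.4507, -0.3413, 0.228]
orientation: [-180.0, -0.0, -0.0]
force: [-0.7, -0.3, -0.8]
opening: 0.0877
gripper_force: 0.0
```

```bash
python3 - <<'E'
from plant import *
from m import *
np.set_printoptions(precision=4,suppress=True)
for n in("scene","top"): np.savez(f"pics/{n}2.npz",**snapshot(n))
s,t=load("scene2"),load("top2");S,T=up(s),up(t)
red=lambda H:((H[...,0]<8)|(H[...,0]>172))&(H[...,1]>130)&(H[...,2]>90)
a,b=comp(red(S),s.proj([.488,.348,.02])*4),comp(red(T),t.proj([.488,.348,.02])*4)
print("cap",tri(s,full(a[1]),t,full(b[1])),ell(b[0]));print(get_obs()["tool_pos"])
im=np.hstack([cv2.resize(s.im[120:240,160:400],(800,400))]);cv2.imwrite("pics/v2.png",im[:,:,::-1])
E
```

```text
cap (array([0.4881, 0.3492, 0.012 ]), np.float64(0.0015161510415207342)) ((656.3622436523438, 844.9849243164062), (55.34321975708008, 56.75404357910156), 76.9559097290039)
[ 0.451  -0.3408  0.2281]
```

View pics/v2.png

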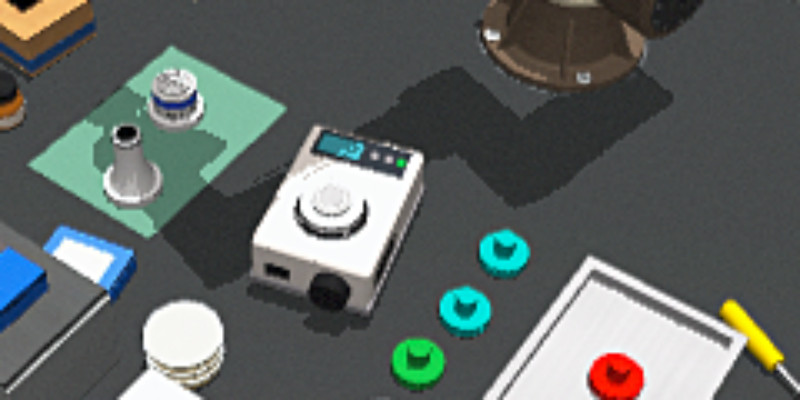

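The cap stands upright in the tray and has been let go, at crop position (615,375), with its height consistent. The spigot is bare. Next I descend on the stage.

>>> {"op": "play_rows", "data": {"commands": [[[0, 0, 4, 0, 0, 0, 1], [0, 0, 8, 0, 0, 0, 1], [0, 0, 12, 0, 0, 0, 1], [0, 0, 16, 0, 0, 0, 1], [0, 0, 18.5, 0, 0, 0, 1], [0, 0, 20, 0, 0, 0, 1], [0, 0, 20.6, 0, 0, 0, 1], [0, 0, 20.6, 0, 0, 0, 1], [0, 0, 20.6, 0, 0, 0, 0.5], [0, 0, 20.6, 0, 0, 0, 0.5], [0, 0, 20.6, 0, 0, 0, 0.5], [0, 0, 20.6, 0, 0, 0, 0.5], [0, 0, 20.6, 0, 0, 0, 0.5], [0, 0, 20.6, 0, 0, 0, 0.5]]]}}

```text
clock: 9.55
tool_pos: [0.4513, -0.3419, 0.0225]
orientation: [180.0, -0.1, -0.0]
force: [0.3, 2.6, 6.4]
opening: 0.0594
gripper_force: 30.0
```

>>> {"op": "play_rows", "data": {"commands": [[[0, 0, -1, 0, 0, 0, 0.5], [0, 0, -4, 0, 0, 0, 0.5], [0, 0, -8, 0, 0, 0, 0.5], [0, 0, -12, 0, 0, 0, 0.5], [0, 0, -16, 0, 0, 0, 0.5], [1, -4, -16, 0, 0, 0, 0.5], [2, -8, -16, 0, 0, 0, 0.5], [3, -12, -16, 0, 0, 0, 0.5], [4, -16, -16, 0, 0, 0, 0.5], [5, -20, -16, 0, 0, 0, 0.5], [6, -23, -16, 0, 0, 0, 0.5], [7, -26, -16, 0, 0, 0, 0.5], [8, -29, -16, 0, 0, 0, 0.5], [8.4, -31, -16, 0, 0, 0, 0.5], [8.4, -32, -16, 0, 0, 0, 0.5], [8.4, -32.1, -16, 0, 0, 0, 0.5], [8.4, -32.1, -16, 0, 0, 0, 0.5], [8.4, -32.1, -16, 0, 0, 0, 0.5], [8.4, -32.1, -16, 0, 0, 0, 0.5]]]}}

```text
clock: 11.13
tool_pos: [0.5347, -0.0218, 0.1816]
orientation: [180.0, 0.0, -0.1]
force: [-0.7, 0.2, -3.6]
opening: 0.0595
gripper_force: 30.0
```

```bash
python3 - <<'E'
from plant import *
from m import *
np.set_printoptions(precision=4,suppress=True)
for n in("scene","top"): np.savez(f"pics/{n}3.npz",**snapshot(n))
s=load("scene3");S=up(s);o=get_obs();print(o["tool_pos"],o["opening"])
x,y,z=o["tool_pos"];z-=.0215
u,v=s.proj([x,y,z]).astype(int)
cv2.imwrite("pics/v3.png",cv2.resize(s.im[v-50:v+40,u-60:u+60],(800,600),interpolation=cv2.INTER_CUBIC)[:,:,::-1])
b=(S[...,0]>105)&(S[...,0]<130)&(S[...,1]>110)
m=comp(b,s.proj([x+.02,y+.02,z+.035])*4);q=np.argwhere(m[0])[:,::-1]
print("band cols",q[:,0].min()/4,q[:,0].max()/4,"rows",q[:,1].min()/4,q[:,1].max()/4)
a=np.linspace(0,6.283,90);P=np.array([s.proj([x+.03*np.cos(k),y+.03*np.sin(k),z+h]) for k in a for h in(.02,.05)]);print("body pred cols",P.min(0),P.max(0),"crop origin",u-60,v-50)
E
```

```text
[ 0.5348 -0.0218  0.1816] 0.05959712646484357
band cols 252.0 265.5 rows 165.25 171.5
body pred cols [251.7975 156.433 ] [267.8406 173.466 ] crop origin 199 121
```

View pics/v3.png

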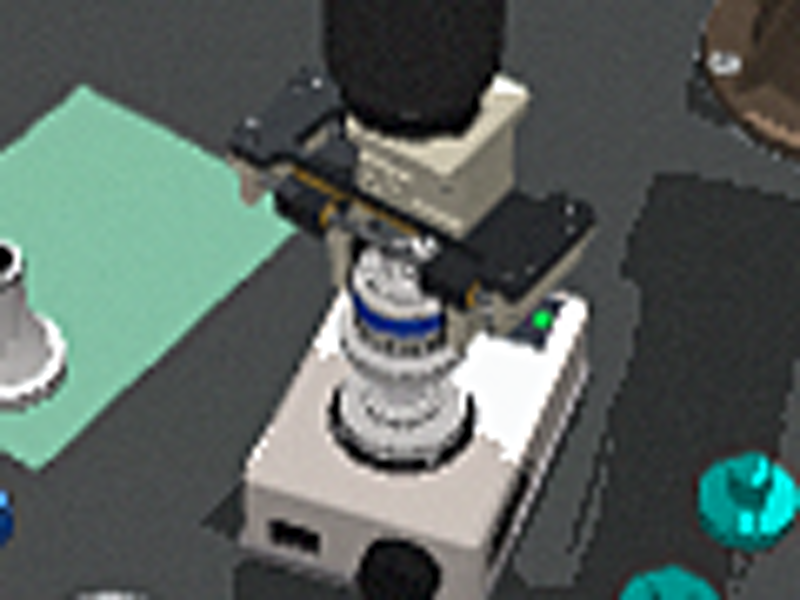

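The crop shows the stage held level, its axis at column ~403 over the base centre at ~402. I lower it gently.

>>> {"op": "play_rows", "data": {"commands": [[[0.05, -0.1, 1, 0, 0, 0, 0.5], [0.05, -0.1, 2, 0, 0, 0, 0.5], [0.05, -0.1, 3, 0, 0, 0, 0.5], [0.05, -0.1, 3.4, 0, 0, 0, 0.5], [0.05, -0.1, 3.6, 0, 0, 0, 0.5], [0.05, -0.1, 3.8, 0, 0, 0, 0.5], [0.05, -0.1, 4.0, 0, 0, 0, 0.5], [0.05, -0.1, 4.2, 0, 0, 0, 0.5], [0.05, -0.1, 4.3, 0, 0, 0, 0.5], [0.05, -0.1, 4.3, 0, 0, 0, 0.5], [0.05, -0.1, 4.3, 0, 0, 0, 0.5]]]}}

```text
clock: 12.15
tool_pos: [0.5357, -0.0198, 0.1388]
orientation: [-180.0, -0.0, -0.0]
force: [-0.1, 0.1, -3.5]
opening: 0.0596
gripper_force: 30.0
```

>>> {"op": "play_rows", "data": {"commands": [[[0, 0, 0.1, 0, 0, 0, 0.5], [0, 0, 0.2, 0, 0, 0, 0.5], [0, 0, 0.3, 0, 0, 0, 0.5], [0, 0, 0.3, 0, 0, 0, 0.5]]]}}

```text
clock: 12.48
tool_pos: [0.5356, -0.02, 0.1355]
orientation: [180.0, -0.0, -0.0]
force: [0.4, -1.8, -2.3]
opening: 0.0598
gripper_force: 30.0
```

>>> {"op": "play_rows", "data": {"commands": [[[0, 0, 0.1, 0, 0, 0, 0.5], [0, 0, 0.2, 0, 0, 0, 0.5], [0, 0, 0.3, 0, 0, 0, 0.5], [0, 0, 0.3, 0, 0, 0, 0.5]]]}}

```text
clock: 12.82
tool_pos: [0.5356, -0.0199, 0.1325]
orientation: [180.0, 0.0, -0.0]
force: [-0.8, -1.4, -1.4]
opening: 0.0599
gripper_force: 30.0
```

>>> {"op": "play_rows", "data": {"commands": [[[0, 0, 0.1, 0, 0, 0, 0.5], [0, 0, 0.15, 0, 0, 0, 0.5], [0, 0, 0.15, 0, 0, 0, 0.5]]]}}

```text
clock: 13.07
tool_pos: [0.5356, -0.0199, 0.1324]
orientation: [180.0, -0.0, -0.0]
force: [-6.2, -1.2, 11.4]
opening: 0.0596
gripper_force: 30.0
```

Contact (11 N up, z no longer falling) shows the stage is home. I release it and rise.

>>> {"op": "play_rows", "data": {"commands": [[[0, 0, -0.1, 0, 0, 0, 0.5], [0, 0, -0.1, 0, 0, 0, 1], [0, 0, -0.1, 0, 0, 0, 1], [0, 0, -0.1, 0, 0, 0, 1], [0, 0, -0.1, 0, 0, 0, 1], [0, 0, -0.1, 0, 0, 0, 1], [0, 0, -0.1, 0, 0, 0, 1], [0, 0, -1, 0, 0, 0, 1], [0, 0, -3, 0, 0, 0, 1], [0, 0, -6, 0, 0, 0, 1], [0, 0, -9, 0, 0, 0, 1], [0, 0, -12, 0, 0, 0, 1], [0, 4, -12, 0, 0, 0, 0.8], [1, 8, -12, 0, 0, 0, 0.8], [2, 12, -12, 0, 0, 0, 0.8], [3, 16, -12, 0, 0, 0, 0.8], [4, 20, -12, 0, 0, 0, 0.8], [5.4, 24, -12, 0, 0, 0, 0.8], [5.4, 27.8, -12, 0, 0, 0, 0.8], [5.4, 27.8, -12, 0, 0, 0, 0.8]]]}}

```text
clock: 14.73
tool_pos: [0.5889, -0.3038, 0.2504]
orientation: [179.9, 0.1, -0.3]
force: [0.3, 1.6, 0.1]
opening: 0.0702
gripper_force: 0.0
```

```bash
python3 - <<'E'
from plant import *
from m import *
np.set_printoptions(precision=4,suppress=True)
for n in("scene","top"): np.savez(f"pics/{n}4.npz",**snapshot(n))
s,t=load("scene4"),load("top4");o=get_obs();print(o["tool_pos"],o["opening"])
u,v=s.proj([.535,-.02,.13]).astype(int);U,V=t.proj([.535,-.02,.13]).astype(int);print(u,v,U,V)
f=lambda c,u,v:cv2.resize(c.im[v-35:v+35,u-35:u+35],(400,400),interpolation=cv2.INTER_CUBIC)
cv2.imwrite("pics/v4.png",np.hstack([f(s,u,v),f(t,U,V)])[:,:,::-1])
E
```

```text
[ 0.5889 -0.2996  0.2508] 0.07041429959779828
259 176 250 198
```

View pics/v4.png

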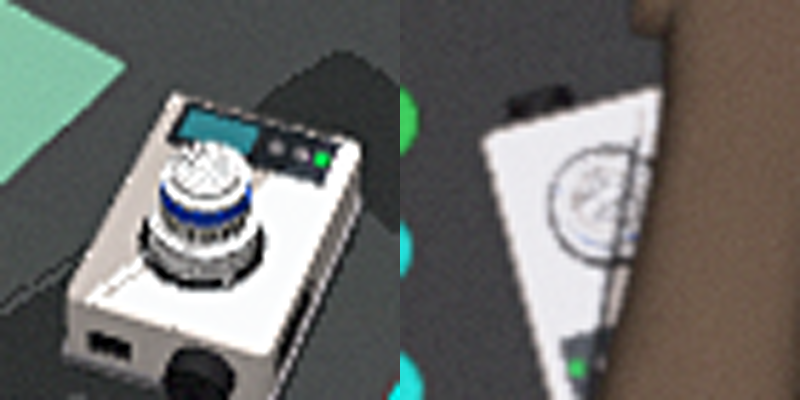

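The stage is seated upright on the base (left panel, about (205,205)). I descend on the inlet tube.

>>> {"op": "play_rows", "data": {"commands": [[[0, 0, 0, 0, 0, 0, 0.8], [0, 0, 4, 0, 0, 0, 0.8], [0, 0, 8, 0, 0, 0, 0.8], [0, 0, 12, 0, 0, 0, 0.8], [0, 0, 15, 0, 0, 0, 0.8], [0, 0, 17.5, 0, 0, 0, 0.8], [0, 0, 19, 0, 0, 0, 0.8], [0, 0, 19.4, 0, 0, 0, 0.8], [0, 0, 19.4, 0, 0, 0, 0.8], [0, 0, 19.4, 0, 0, 0, 0.25], [0, 0, 19.4, 0, 0, 0, 0.25], [0, 0, 19.4, 0, 0, 0, 0.25], [0, 0, 19.4, 0, 0, 0, 0.25], [0, 0, 19.4, 0, 0, 0, 0.25], [0, 0, 19.4, 0, 0, 0, 0.25], [0, 0, 19.4, 0, 0, 0, 0.25]]]}}

```text
clock: 16.17
tool_pos: [0.5896, -0.2979, 0.0576]
orientation: [180.0, -0.0, -0.0]
force: [-1.2, 2.2, 3.7]
opening: 0.0351
gripper_force: 30.0
```

>>> {"op": "play_rows", "data": {"commands": [[[0, 0, -1, 0, 0, 0, 0.25], [0, 0, -4, 0, 0, 0, 0.25], [0, 0, -8, 0, 0, 0, 0.25], [0, 0, -12, 0, 0, 0, 0.25], [0, 0, -16, 0, 0, 0, 0.25], [0, 0, -20, 0, 0, 0, 0.25], [-1, -4, -20.5, 0, 0, 0, 0.25], [-2, -8, -20.5, 0, 0, 0, 0.25], [-3, -12, -20.5, 0, 0, 0, 0.25], [-4, -16, -20.5, 0, 0, 0, 0.25], [-5, -20, -20.5, 0, 0, 0, 0.25], [-5.4, -23, -20.5, 0, 0, 0, 0.25], [-5.4, -26, -20.5, 0, 0, 0, 0.25], [-5.4, -27.3, -20.5, 0, 0, 0, 0.25], [-5.4, -27.8, -20.5, 0, 0, 0, 0.25], [-5.4, -27.8, -20.5, 0, 0, 0, 0.25], [-5.4, -27.8, -20.5, 0, 0, 0, 0.25], [-5.4, -27.8, -20.5, 0, 0, 0, 0.25]]]}}

```text
clock: 17.67
tool_pos: [0.5355, -0.0209, 0.2619]
orientation: [180.0, 0.0, -0.1]
force: [-0.2, 0.0, -2.7]
opening: 0.0353
gripper_force: 30.0
```

```bash
python3 - <<'E'
from plant import *
from m import *
np.set_printoptions(precision=4,suppress=True)
np.savez("pics/scene5.npz",**snapshot("scene"))
s=load("scene5");o=get_obs();print(o["tool_pos"],o["opening"],o["force"])
u,v=s.proj([.535,-.02,.18]).astype(int)
cv2.imwrite("pics/v5.png",cv2.resize(s.im[v-45:v+45,u-45:u+45],(600,600),interpolation=cv2.INTER_CUBIC)[:,:,::-1])
E
```

```text
[ 0.5356 -0.0209  0.2619] 0.035196290571840504 [-0.0128  0.8308 -2.3676]
```

View pics/v5.png

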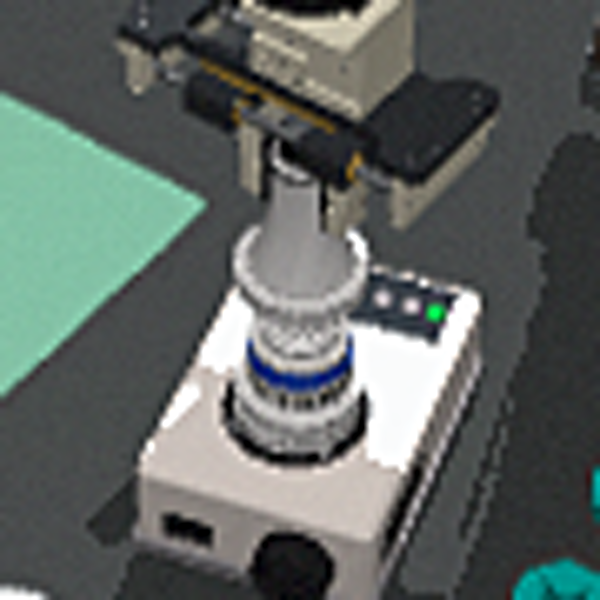

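The inlet flange centre (column 300) lines up with the stage band (300), and the inlet hangs level. I lower it.

>>> {"op": "play_rows", "data": {"commands": [[[0, -0.1, 1, 0, 0, 0, 0.25], [0, -0.1, 2, 0, 0, 0, 0.25], [0, -0.1, 2.5, 0, 0, 0, 0.25], [0, -0.1, 2.8, 0, 0, 0, 0.25], [0, -0.1, 3.0, 0, 0, 0, 0.25], [0, -0.1, 3.2, 0, 0, 0, 0.25], [0, -0.1, 3.4, 0, 0, 0, 0.25], [0, -0.1, 3.4, 0, 0, 0, 0.25], [0, -0.1, 3.4, 0, 0, 0, 0.25]]]}}

```text
clock: 18.47
tool_pos: [0.5357, -0.0188, 0.2282]
orientation: [-180.0, -0.0, -0.0]
force: [0.4, 0.5, -2.1]
opening: 0.0353
gripper_force: 30.0
```

>>> {"op": "play_rows", "data": {"commands": [[[0, 0, 0.1, 0, 0, 0, 0.25], [0, 0, 0.2, 0, 0, 0, 0.25], [0, 0, 0.3, 0, 0, 0, 0.25], [0, 0, 0.3, 0, 0, 0, 0.25]]]}}

```text
clock: 18.8
tool_pos: [0.5356, -0.0188, 0.2249]
orientation: [180.0, 0.0, -0.0]
force: [0.4, -0.4, -2.4]
opening: 0.0351
gripper_force: 30.0
```

>>> {"op": "play_rows", "data": {"commands": [[[0, 0, 0.1, 0, 0, 0, 0.25], [0, 0, 0.2, 0, 0, 0, 0.25], [0, 0, 0.3, 0, 0, 0, 0.25], [0, 0, 0.3, 0, 0, 0, 0.25]]]}}

```text
clock: 19.13
tool_pos: [0.5355, -0.0189, 0.2218]
orientation: [180.0, 0.0, -0.0]
force: [0.9, -0.4, -3.2]
opening: 0.0356
gripper_force: 30.0
```

>>> {"op": "play_rows", "data": {"commands": [[[0, 0, 0.1, 0, 0, 0, 0.25], [0, 0, 0.15, 0, 0, 0, 0.25], [0, 0, 0.15, 0, 0, 0, 0.25]]]}}

```text
clock: 19.38
tool_pos: [0.5358, -0.0189, 0.2215]
orientation: [180.0, -0.1, -0.0]
force: [-2.1, -0.2, 4.4]
opening: 0.0352
gripper_force: 30.0
```

Contact came at the expected height (0.2216). I release, rise and back away.

>>> {"op": "play_rows", "data": {"commands": [[[0, 0, 0, 0, 0, 0, 0.25], [0, 0, 0, 0, 0, 0, 0.8], [0, 0, 0, 0, 0, 0, 0.8], [0, 0, 0, 0, 0, 0, 0.8], [0, 0, 0, 0, 0, 0, 0.8], [0, 0, 0, 0, 0, 0, 0.8], [0, 0, 0, 0, 0, 0, 0.8], [0, 0, -1, 0, 0, 0, 0.8], [0, 0, -3, 0, 0, 0, 0.8], [0, 0, -6, 0, 0, 0, 0.8], [0, 0, -9, 0, 0, 0, 0.8], [0, 0, -10, 0, 0, 0, 0.8], [0, 4, -10, 0, 0, 0, 0.8], [0, 8, -10, 0, 0, 0, 0.8], [0, 12, -10, 0, 0, 0, 0.8], [0, 16, -10, 0, 0, 0, 0.8], [0, 20, -10, 0, 0, 0, 0.8], [0, 24, -10, 0, 0, 0, 0.8], [0, 24, -10, 0, 0, 0, 0.8], [0, 24, -10, 0, 0, 0, 0.8]]]}}

```text
clock: 21.05
tool_pos: [0.5349, -0.261, 0.3204]
orientation: [180.0, 0.0, -0.3]
force: [-0.4, 0.6, 0.2]
opening: 0.0698
gripper_force: 0.0
```

```bash
python3 - <<'E'
from plant import *
from m import *
np.set_printoptions(precision=4,suppress=True)
for n in("scene","top"): np.savez(f"pics/{n}6.npz",**snapshot(n))
s,t=load("scene6"),load("top6");S,T=up(s),up(t)
dark=lambda H:H[...,2]<60
a,b=comp(dark(S),s.proj([.5355,-.02,.264])*4),comp(dark(T),t.proj([.5355,-.02,.264])*4)
print("mouth",a[2],b[2],tri(s,full(a[1]),t,full(b[1])))
u,v=s.proj([.535,-.02,.18]).astype(int)
cv2.imwrite("pics/v6.png",np.hstack([cv2.resize(s.im[v-45:v+45,u-45:u+45],(400,400),interpolation=cv2.INTER_CUBIC),cv2.resize(t.im[130:250,120:240],(400,400))])[:,:,::-1])
E
```

```text
mouth 417 8 (array([ 0.5467, -0.0082,  0.2791]), np.float64(0.006973572232537776))
```

View pics/v6.png

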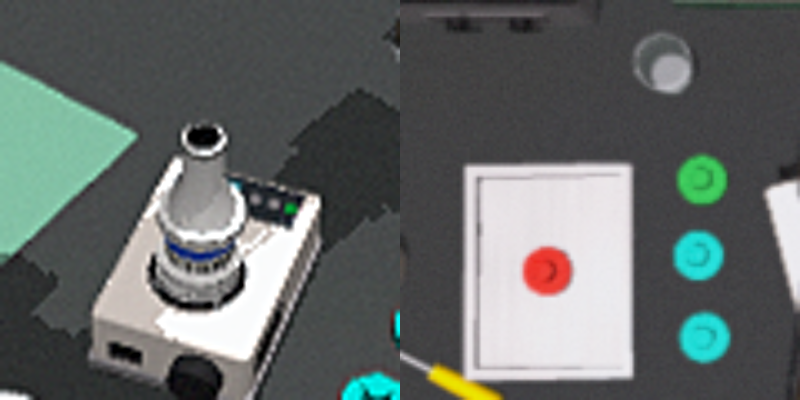

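The inlet sits upright on the stage (mouth at (205,137)), and the red cap stands mid-tray. The top-view blob was a wrong match (area 8), so I check the mouth from the scene ray alone at its expected height, then hand in.

```bash
python3 - <<'E'
from plant import *
from m import *
s,t=load("scene6"),load("top6");S,T=up(s),up(t)
a=comp(S[...,2]<60,s.proj([.5355,-.02,.264])*4);p=s.plane(full(a[1]),.264);print(a[2],p)
T=T[...,2]<90;b=comp(T,t.proj([.5355,-.02,.264])*4);print(b[2],tri(s,full(a[1]),t,full(b[1])))
if np.hypot(p[0]-.5355,p[1]+.02)<.006: print(close_job())
E
```

```text
417 [ 0.53603157 -0.01992975  0.264     ]
1829858 (array([ 0.36313939, -0.07272412,  0.09836104]), np.float64(0.11217357561115532))
the job is handed in; nothing more can be done
None
```

The cap stands upright in the tray, and the stage and inlet cone are seated on the spigot and released. I handed the job in at about 21 s; no verdict came back. The final position check of the inlet came from the scene camera only: its mouth lay within about 1 mm of the expected point, assuming its seated height.

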